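Put the mixing cups away on their stand

TASK

Clear away the blue mixing cups standing on the bench: lift the black cap off the cup stand and put it aside, nest all the sound cups upright one inside the other on the stand, and put any cup with broken rim or wall in the red scrap bin instead. Finish by plugging the top cup of the stack with the black cap. Lower every cup and the cap gently until they just seat, without dropping them or pressing them tight, and leave the tape roll, the solder reel and the handset alone.

Things in the scene. Friction and masses are not known exactly. Their poses are not given: they have to be found in the camera images.
- cup_a: Sound mixing cup, may be absent. Petrol-blue plastic, 88 high, 45 g. Foot 46 across, widening evenly to 61 at 66 high; above that an upright collar 66 across to the rim, where to grip it from above, fingertips at most 24 below the rim (lower they hit the next cup when nesting). Wall 3, mouth 60 wide inside. Origin: centre of underside, z up to the mouth. Seats 28 above the foot of the cup it is put into.
- cup_b: Sound mixing cup, may be absent. Petrol-blue plastic, 88 high, 45 g. Foot 46 across, widening evenly to 61 at 66 high; above that an upright collar 66 across to the rim, where to grip it from above, fingertips at most 24 below the rim (lower they hit the next cup when nesting). Wall 3, mouth 60 wide inside. Origin: centre of underside, z up to the mouth. Seats 28 above the foot of the cup it is put into.
- cup_c: Sound mixing cup, may be absent. Petrol-blue plastic, 88 high, 45 g. Foot 46 across, widening evenly to 61 at 66 high; above that an upright collar 66 across to the rim, where to grip it from above, fingertips at most 24 below the rim (lower they hit the next cup when nesting). Wall 3, mouth 60 wide inside. Origin: centre of underside, z up to the mouth. Seats 28 above the foot of the cup it is put into.
- cup_d: Sound mixing cup, may be absent. Petrol-blue plastic, 88 high, 45 g. Foot 46 across, widening evenly to 61 at 66 high; above that an upright collar 66 across to the rim, where to grip it from above, fingertips at most 24 below the rim (lower they hit the next cup when nesting). Wall 3, mouth 60 wide inside. Origin: centre of underside, z up to the mouth. Seats 28 above the foot of the cup it is put into.
- cup_e: Sound mixing cup, may be absent. Petrol-blue plastic, 88 high, 45 g. Foot 46 across, widening evenly to 61 at 66 high; above that an upright collar 66 across to the rim, where to grip it from above, fingertips at most 24 below the rim (lower they hit the next cup when nesting). Wall 3, mouth 60 wide inside. Origin: centre of underside, z up to the mouth. Seats 28 above the foot of the cup it is put into.
- cup_f: Broken cup, may be absent. Shape, size and origin as the sound cups (88 high, collar 66 across, origin at centre of underside, z up), but a third of its collar, 54 degrees either side of its +x axis, has broken away down to 66 high. Grip it by the collar across its y axis, where it is whole.
- cup_g: Broken cup, may be absent. Shape, size and origin as the sound cups (88 high, collar 66 across, origin at centre of underside, z up), but its wall is split open on the +x side, a gap about 20 wide from the rim down to 26 high. Grip it by the collar across its y axis.
- stand: Cup stand, fixed: aluminium foot 112 across and 11 high, upright sleeve 71 across and 70 high, bored with the cups' taper; mouth 65, funnelled. Origin: centre of underside, z up. The first cup seats in it with its foot 14 above the origin, the next at 42, 70, 98, 126. The cap starts in it, underside 34 up.
- cap: Black dust cap, 78 high, 90 g: plug tapering from 55 across (18 high) to 51 at its flat underside, on which it can stand; flange 66 across from 43 to 47 high; knob 20 across from 47 to 78 high, gripped from above with the fingertips over the flange. Origin: centre of underside, z up. Seats in a cup with its underside 48 above the cup's foot, flange 3 above the rim.
- bin: Red scrap bin, fixed, open at the top: 210 (its x) by 140 (its y), 52 high, walls and floor 4 thick. Origin: centre of the underside, z up. Has room for two cups standing side by side along its x.
- tape_roll: roll of masking tape lying flat, 68 across, 24 high, origin at the centre of its underside; bystander
- handset: old grey and black cordless telephone handset lying flat, 150 (its x) by 51 by 42 high, origin at the centre of its underside; bystander
- reel: solder reel in a black shell lying flat, 78 across, 26 high, origin at the centre of its underside; bystander. (Beyond it, a fixed desk lamp hangs over the bench: its dome, 258 across, is centred at x 0.83, y -0.14, rim 247 above the bench; keep wrist and gripper out of it.)

How it is judged:
At the end, for the whole second after the job is handed in: Each sound cup on the stand's axis (6 mm), upright (4 deg), foot 14, 42, 70, 98 or 126 mm (within 6) over the stand's underside; cap likewise in the top cup, underside 48 mm (within 6) over that cup's foot; each broken cup in the bin; all at rest and let go (horizontal distance between each of cup_a, cup_b, cup_c, cup_d, cup_e, cap and stand below 0.006 m and angle between each of cup_a, cup_b, cup_c, cup_d, cup_e, cap's own z axis and vertical below 0.07 rad and (z of cup_a in the frame of stand between 0.008 and 0.02 m or z of cup_a in the frame of stand between 0.036 and 0.048 m or z of cup_a in the frame of stand between 0.064 and 0.076 m or z of cup_a in the frame of stand between 0.092 and 0.104 m or z of cup_a in the frame of stand between 0.12 and 0.132 m) and contact force between the fingers and cup_a below 0.2 N and linear speed of each of cup_a, cup_b, cup_c, cup_d, cup_e, cap, cup_f, cup_g below 0.02 m/s and (z of cup_b in the frame of stand between 0.008 and 0.02 m or z of cup_b in the frame of stand between 0.036 and 0.048 m or z of cup_b in the frame of stand between 0.064 and 0.076 m or z of cup_b in the frame of stand between 0.092 and 0.104 m or z of cup_b in the frame of stand between 0.12 and 0.132 m) and contact force between the fingers and cup_b below 0.2 N and (z of cup_c in the frame of stand between 0.008 and 0.02 m or z of cup_c in the frame of stand between 0.036 and 0.048 m or z of cup_c in the frame of stand between 0.064 and 0.076 m or z of cup_c in the frame of stand between 0.092 and 0.104 m or z of cup_c in the frame of stand between 0.12 and 0.132 m) and contact force between the fingers and cup_c below 0.2 N and (z of cup_d in the frame of stand between 0.008 and 0.02 m or z of cup_d in the frame of stand between 0.036 and 0.048 m or z of cup_d in the frame of stand between 0.064 and 0.076 m or z of cup_d in the frame of stand between 0.092 and 0.104 m or z of cup_d in the frame of stand between 0.12 and 0.132 m) and contact force between the fingers and cup_d below 0.2 N and (z of cup_e in the frame of stand between 0.008 and 0.02 m or z of cup_e in the frame of stand between 0.036 and 0.048 m or z of cup_e in the frame of stand between 0.064 and 0.076 m or z of cup_e in the frame of stand between 0.092 and 0.104 m or z of cup_e in the frame of stand between 0.12 and 0.132 m) and contact force between the fingers and cup_e below 0.2 N and (z of cap in the frame of stand between 0.056 and 0.068 m or z of cap in the frame of stand between 0.084 and 0.096 m or z of cap in the frame of stand between 0.112 and 0.124 m or z of cap in the frame of stand between 0.14 and 0.152 m or z of cap in the frame of stand between 0.168 and 0.18 m) and contact force between the fingers and cap below 0.2 N and x of cup_f in the frame of bin between -0.095 and 0.095 m and y of cup_f in the frame of bin between -0.065 and 0.065 m and z of cup_f in the frame of bin between -0.01 and 0.06 m and contact force between the fingers and cup_f below 0.2 N and x of cup_g in the frame of bin between -0.095 and 0.095 m and y of cup_g in the frame of bin between -0.065 and 0.065 m and z of cup_g in the frame of bin between -0.01 and 0.06 m and contact force between the fingers and cup_g below 0.2 N); the robot touches nothing.
It fails at once if the stack is pressed tight, with some 25 N (contact forces of the taper on the stand add up to over 90 N) (contact force between stand and anything else above 90 N).
It fails at once if a cup or the cap is dropped into the stack (falls free there at over 0.45 m/s, about 10 mm of fall) ((horizontal distance between cup_a and stand below 0.02 m and height (world z) of cup_a between 0.01 and 0.3 m and contact force between the fingers and cup_a below 0.05 N and linear speed of cup_a above 0.45 m/s) or (horizontal distance between cup_b and stand below 0.02 m and height (world z) of cup_b between 0.01 and 0.3 m and contact force between the fingers and cup_b below 0.05 N and linear speed of cup_b above 0.45 m/s) or (horizontal distance between cup_c and stand below 0.02 m and height (world z) of cup_c between 0.01 and 0.3 m and contact force between the fingers and cup_c below 0.05 N and linear speed of cup_c above 0.45 m/s) or (horizontal distance between cup_d and stand below 0.02 m and height (world z) of cup_d between 0.01 and 0.3 m and contact force between the fingers and cup_d below 0.05 N and linear speed of cup_d above 0.45 m/s) or (horizontal distance between cup_e and stand below 0.02 m and height (world z) of cup_e between 0.01 and 0.3 m and contact force between the fingers and cup_e below 0.05 N and linear speed of cup_e above 0.45 m/s) or (horizontal distance between cap and stand below 0.02 m and height (world z) of cap between 0.01 and 0.3 m and contact force between the fingers and cap below 0.05 N and linear speed of cap above 0.45 m/s)).
It fails at once if the tape roll, the reel or the handset is moved more than 25 mm (distance of any of tape_roll, handset, reel from where it was at the start of the episode above 0.025 m).
Of cup_a, cup_b, cup_c, cup_d, cup_e only 3 to 5 are there at a start; the rules pass over those that are not, and their reading is None.
Of cup_f, cup_g only 1 to 2 are there at a start; the rules pass over those that are not, and their reading is None.
At some moment in a run one of cup_a, cup_b, cup_c, cup_d, cup_e, cup_f, cup_g may be knocked a few centimetres aside while the robot is not near it.
It also fails if it takes over 210 s, if anything falls off the work surface, if the arm or the gripper's body presses on something with over 40 N, if the wrist force passes 120 N, or if a joint passes its speed limit or range.

ROBOT

A 6-joint arm with a two-finger parallel gripper is mounted at the origin on a cart in front of the work surface, level with it; the furniture and walls round the work are solid. World frame = base frame: x ahead of the robot, y to its left, z up, the work surface at z = 0. Lengths are in m, angles in rad, forces in N, time in s.
With the tool pointing down it reaches from about 0.35 to 0.975 m from the base axis. Payload 17.4 kg.
Tool frame: the origin (TCP) lies midway between the tips of the shut fingers; the grasp point (between the pads) lies 19 mm behind it (r.pinch_z is the distance from the TCP to the grasp point, in m); z points along the fingers, y is the line along which they close (so a half turn about z gives the same grasp; the last joint's range is limited). The gripper opens to 85 mm and grips with 20 to 120 N. Pads are 22 mm wide; open, the fingers measure 114 mm over their backs; the gripper's body (76 mm by 85 mm) begins 54 mm behind the grasp point. The pads swing forward as they close: fully open they stand 13 mm farther back than shut.
Start: joints at [-1.346, 0.116, 1.442, -0, 1.584, -0.038], TCP at [0.175, -0.652, 0.231] pointing down, gripper open.
Joint ranges: [-2.83, 2.83], [-0.83, 2.19], [0.07, 2.5], [-1.14, 4.28], [0.01, 3], [-2.97, 2.97]. Speed limits (rad/s): [1.89, 1.89, 2.22, 3.14, 3.14, 3.14].

INTERFACE

Orientations are given as a unit quaternion [x, y, z, w].
In Python, from cell import r gives the robot as it stands.
- The arm moves only by the tool arm_command, never from a script. Its argument "rows" is a list that holds one entry, the list of rows, each a list of 4 numbers: the shift along the tool's x, y, z in units of 30 mm (1.0 is 30 mm), then the turn about the tool's z in degrees. In form: [[[dx, dy, dz, spin], ...]]. A call has 1 to 20 rows; each row shifts and turns the commanded pose from where the row before left it, along the tool's axes as they then stand; what a row does not reach is not made up. A row lasts 1/12 s, in which the tool goes at most 41.7 mm and 7.16 degrees, less where a joint would pass 70% of its speed; a pose out of reach is approached as far as the arm can. A call is refused whole if a number of a shift passes 1 or a number of a turn 7.16, either way. A call with a gripper value outside its range is refused whole. "fingers" is the gripper's target within -1 to 1 (shut at 1, half-way at 0, fully open at -1), set as the call begins (left out, the last holds). The fingers move at their own pace and stop on an object; "grip_force" is the grip in N (left out, the last holds). Time passes only in rows, so rows that do not move let the fingers close. It gives the time, the measured TCP pose, the force, the opening and the grip force at its end, in the units of the state.
- r.observe(): the state, without advancing time (a new reading comes with each control period).
- r.capture(name): name is "side" or "top"; returns (picture, depth): 480x640x3 uint8, blue, green, red; 480x640 float32, m along the optical axis (not along the pixel's ray), 0 where there is no reading.
- r.get_calibration(name): a dict with "fovy" (degrees; the focal length in pixels is half the picture's height over the tangent of half this angle, whatever the lens; pixels are square), "cx", "cy" (the principal point, pixels), "R" (3x3) and "t" (3): a world point X has camera coordinates R X + t. Camera axes: x right, y down, z forward; pixel columns grow to the right and rows downward; lengths in m; the calibration is good to about 2 mm. A picture is of the moment at which its call begins. get_calibration takes no time and is no camera call.
- r.hand_in(): hands the job in; it is judged then, once.
The state is a dict: "clock": time; "qpos": joint angles; "qvel": joint speeds; "tau": joint torques, N m; "eef_pos": TCP position; "tool_rot": TCP orientation; "ft_force": force on the tool from outside, world axes, zero at the start; "wrist_torque": the same for the moment, N m; "opening": finger opening in m; "grip_force": force on a finger pad.
Only numpy, scipy, OpenCV 4.12 (cv2) and the standard library are available. Lean on these libraries where they do the work, as an engineer would, in place of code of your own. Each camera call takes 0.05 s, during which the arm holds its last target. There are 200 camera calls.

## Working session

There is one attempt and no reset: what is moved stays moved. The work goes in short steps, Python scripts to look and compute and a tool call to move; the robot and the scene stay as the last step left them, time stands still between calls to the robot, and variables do not carry over. Pictures are saved under pics/ and viewed, at most 14 in all, crops included, and the job is handed in when it is done.

Besides the shell and the picture viewer there is one more tool, called in YAML: its name, and indented under it one key for each argument. arm_command: Moves the arm, as the interface text tells. Its arguments: {"type":"object","properties":{"rows":{"type":"array"},"fingers":{"type":"number"},"grip_force":{"type":"number"}},"required":["rows"]}

```bash
mkdir -p pics; ls
python3 - <<'E'
from cell import r
import cv2,numpy as np
s=r.observe(); print({k:np.round(v,3) for k,v in s.items()})
for n in("side","top"):
    p,d=r.capture(n); cv2.imwrite(f"pics/{n}0.png",p); np.save(f"{n}0.npy",d)
    c=r.get_calibration(n); print(n,{k:np.round(v,4).tolist() for k,v in c.items()}, (d>0).mean())
E
```

```text
pics
{'clock': np.float64(0.0), 'qpos': array([-1.346,  0.116,  1.442,  0.   ,  1.584, -0.038]), 'qvel': array([ 0.   ,  0.002, -0.002, -0.   , -0.003,  0.001]), 'tau': array([ 1.0000e-03, -7.3200e+01, -6.3248e+01,  0.0000e+00,  7.0000e-03,
        0.0000e+00]), 'eef_pos': array([ 0.175, -0.652,  0.231]), 'tool_rot': array([ 0.991,  0.131, -0.   , -0.001]), 'ft_force': array([-0.303,  0.491, -0.106]), 'wrist_torque': array([0.081, 0.064, 0.023]), 'grip_force': np.float64(0.0), 'opening': np.float64(0.085)}
side {'fovy': 53.7338, 'cx': 322.6036, 'cy': 236.4823, 'R': [[-0.9779, -0.2088, -0.0129], [-0.1124, 0.5762, -0.8096], [0.1764, -0.7902, -0.5869]], 't': [0.5837, 0.1094, 1.2426]} 0.9960026041666666
top {'fovy': 51.0683, 'cx': 313.8315, 'cy': 248.1201, 'R': [[0.0229, -0.9997, 0.0119], [-0.9864, -0.0245, -0.1623], [0.1625, -0.008, -0.9867]], 't': [-0.027, 0.615, 1.1696]} 0.9958821614583333
```

View pics/top0.png

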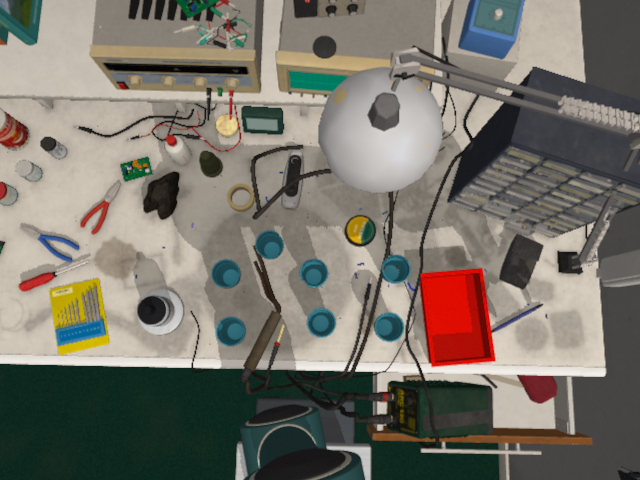

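View pics/side0.png

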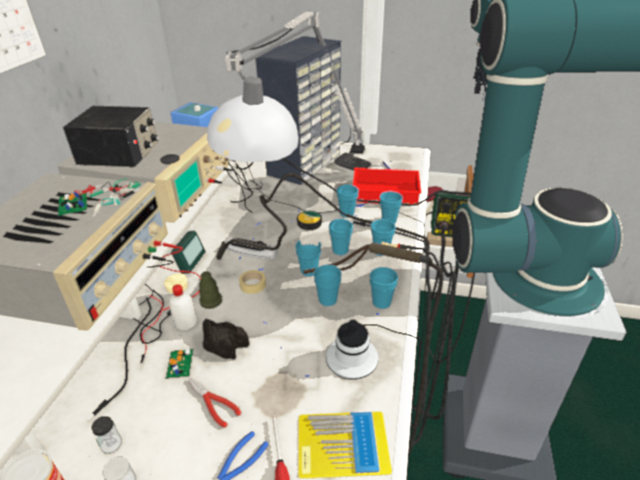

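```bash
cat > h.py <<'E'
import numpy as np,cv2
from cell import r
def cal(n):
    c=r.get_calibration(n); f=240/np.tan(np.radians(c["fovy"]/2)); return f,c["cx"],c["cy"],np.array(c["R"]),np.array(c["t"])
def cloud(n,d):
    f,cx,cy,R,t=cal(n); v,u=np.mgrid[:480,:640]
    return (np.stack([(u-cx)/f*d,(v-cy)/f*d,d],-1)-t)@R   # world
def plane(n,uv,z):
    f,cx,cy,R,t=cal(n); uv=np.atleast_2d(uv).astype(float)
    q=np.c_[(uv[:,0]-cx)/f,(uv[:,1]-cy)/f,np.ones(len(uv))]@R; c=-R.T@t
    return c+q*((z-c[2])/q[:,2])[:,None]
def blue(p):
    h=cv2.cvtColor(p,cv2.COLOR_BGR2HSV); return cv2.inRange(h,(88,110,50),(106,255,255))
def cups(n,p,d,show=True):
    W=cloud(n,d); m=(blue(p)>0)&(W[...,0]>.3)&(W[...,0]<.8)&(abs(W[...,1])<.5)&(W[...,2]<.32)&(W[...,2]>.01)
    k,l,st,_=cv2.connectedComponentsWithStats(m.astype(np.uint8)); out=[]
    for i in range(1,k):
        if st[i,4]<120: continue
        c=max(cv2.findContours((l==i).astype(np.uint8),cv2.RETR_EXTERNAL,cv2.CHAIN_APPROX_NONE)[0],key=len)
        out.append((st[i],c,W[l==i]))
    return out
E
python3 - <<'E'
from h import *
p=cv2.imread("pics/top0.png");d=np.load("top0.npy");W=cloud("top",d)
for st,c,P in cups("top",p,d):
    rim=P[P[:,2]>.078][:,:2].astype(np.float32)
    (cc,rad)=cv2.minEnclosingCircle(rim) if len(rim)>5 else ((0,0),0)
    print(st[:4],st[4],len(rim),np.round(cc,3),round(rad,4),P[:,2].max().round(3))
# stand & cap, bin
for nm,m in (("cap",(W[...,2]>.07)&(W[...,2]<.13)),):
    b=np.zeros((480,640),bool); b[285:340,130:190]=1; Q=W[b&m]
    for lo,hi in((.005,.02),(.05,.075),(.077,.087),(.1,.13)):
        Q=W[b&(W[...,2]>lo)&(W[...,2]<hi)]
        if len(Q)>5: cc,rd=cv2.minEnclosingCircle(Q[:,:2].astype(np.float32)); print(lo,len(Q),np.round(cc,3),round(rd,4),Q[:,2].mean().round(3))
h=cv2.cvtColor(p,cv2.COLOR_BGR2HSV); red=(cv2.inRange(h,(0,180,80),(5,255,255))>0)|(cv2.inRange(h,(175,180,80),(180,255,255))>0)
b=np.zeros_like(red); b[250:380,400:510]=1
Q=W[red&b&(W[...,2]>.046)]; print("bin",cv2.minAreaRect(Q[:,:2].astype(np.float32)),Q[:,2].mean())
for nm,u,v in(("tape",241,197),("reel",360,230),("hs",292,180)): print(nm,W[v,u])
t=cv2.resize(p[225:350,200:420],None,fx=3.4,fy=3.4,interpolation=cv2.INTER_CUBIC)
s=cv2.imread("pics/side0.png"); s=cv2.resize(s[175:315,280:420],None,fx=4.2,fy=4.2,interpolation=cv2.INTER_CUBIC)
cv2.imwrite("pics/tz.png",t);cv2.imwrite("pics/sz.png",s)
E
```

```text
[256 231  27  28] 385 91 [0.616 0.094] 0.0331 0.092
[381 255  29  28] 426 151 [ 0.566 -0.204] 0.0339 0.094
[300 259  28  29] 378 109 [ 0.551 -0.013] 0.0334 0.094
[212 260  29  28] 421 132 [0.545 0.192] 0.0333 0.094
[307 309  29  28] 389 99 [ 0.437 -0.032] 0.0324 0.095
[375 313  29  28] 405 120 [ 0.431 -0.189] 0.033 0.093
[216 317  29  29] 417 127 [0.413 0.175] 0.0333 0.094
0.005 798 [0.446 0.358] 0.0848 0.011
0.05 160 [0.456 0.36 ] 0.0359 0.065
0.077 538 [0.456 0.361] 0.0331 0.082
0.1 73 [0.456 0.361] 0.0103 0.111
bin ((0.44489210844039917, -0.21734009683132172), (0.22028975188732147, 0.4328719675540924), 5.95817232131958) 0.07928971596042839
tape [7.52098103e-01 1.77285220e-01 1.99929130e-04]
reel [ 0.66728697 -0.12623814  0.03026713]
hs [0.74897564 0.04096403 0.16963304]
```

View pics/tz.png

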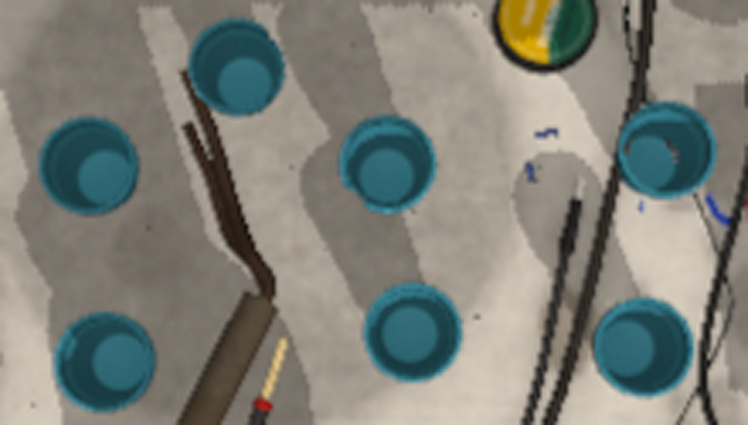

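View pics/sz.png

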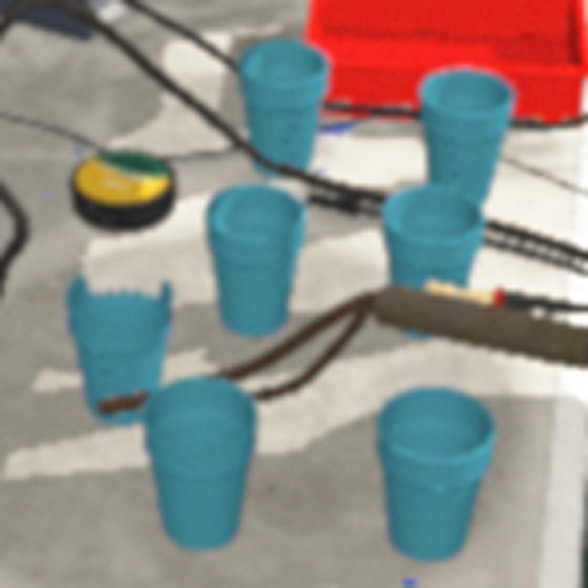

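The 3.4x top crop shows seven cups. The one at top0 px (269,244), seen at side px (308,256), has the broken collar, facing the side camera. The cup at (314,272) seems to have a rim notch at its lower left. I'll check the six others for a split with enlarged, contrast-stretched tiles.

Run:
```python
from h import *
C=[(.566,-.204),(.551,-.013),(.545,.192),(.437,-.032),(.431,-.189),(.413,.175)]
rows=[]
T=[];
for n in("top","side"):
    p,d=r.capture(n); f,cx,cy,R,t=cal(n)
    for x,y in C:
        q=R@np.array([x,y,.05])+t; u,v=int(f*q[0]/q[2]+cx),int(f*q[1]/q[2]+cy)
        k=p[v-20:v+20,u-20:u+20].astype(float); k=np.clip((k/255)**.6*255,0,255).astype(np.uint8)
        T.append(cv2.resize(k,(195,195),interpolation=cv2.INTER_LANCZOS4))
cv2.imwrite("pics/tiles.png",np.vstack([np.hstack(T[i:i+4]) for i in(0,4,8)]))
p,d=cv2.imread("pics/top0.png"),np.load("top0.npy"); W=cloud("top",d)
# radial height profile of rim: max height by angle
for x,y in [(.616,.094)]+C:
    dx=W[...,0]-x;dy=W[...,1]-y;rr=np.hypot(dx,dy); m=(rr<.038)&(rr>.024); a=(np.degrees(np.arctan2(dy,dx))//30*30).astype(int)
    print(x,y,[ (k,round(float(W[...,2][m&(a==k)].max()),3), int((m&(a==k)&(W[...,2]>.078)).sum())) for k in range(-180,180,30)])
# bin rim
b=np.zeros((480,640),bool); b[260:370,412:505]=1; h=cv2.cvtColor(p,cv2.COLOR_BGR2HSV); red=((h[...,0]<6)|(h[...,0]>174))&(h[...,1]>170)&b
c=max(cv2.findContours(red.astype(np.uint8),cv2.RETR_EXTERNAL,cv2.CHAIN_APPROX_NONE)[0],key=cv2.contourArea)
print(cv2.minAreaRect(plane("top",c[:,0],.052)[:,:2].astype(np.float32)))
f,cx,cy,R,t=cal("side"); print(-R.T@t)
```

```text
0.616 0.094 [(-180, 0.091, 13), (-150, 0.089, 7), (-120, 0.072, 0), (-90, 0.075, 0), (-60, 0.09, 5), (-30, 0.091, 15), (0, 0.09, 17), (30, 0.091, 15), (60, 0.092, 15), (90, 0.09, 13), (120, 0.09, 11), (150, 0.094, 14)]
0.566 -0.204 [(-180, 0.092, 12), (-150, 0.092, 12), (-120, 0.091, 16), (-90, 0.09, 19), (-60, 0.094, 17), (-30, 0.093, 16), (0, 0.089, 15), (30, 0.092, 10), (60, 0.092, 12), (90, 0.092, 14), (120, 0.092, 16), (150, 0.092, 15)]
0.551 -0.013 [(-180, 0.091, 12), (-150, 0.092, 11), (-120, 0.094, 11), (-90, 0.091, 14), (-60, 0.091, 15), (-30, 0.093, 16), (0, 0.091, 12), (30, 0.092, 12), (60, 0.092, 13), (90, 0.091, 11), (120, 0.067, 0), (150, 0.092, 12)]
0.545 0.192 [(-180, 0.091, 12), (-150, 0.092, 15), (-120, 0.094, 13), (-90, 0.094, 12), (-60, 0.092, 12), (-30, 0.094, 12), (0, 0.091, 15), (30, 0.09, 18), (60, 0.089, 17), (90, 0.09, 18), (120, 0.095, 14), (150, 0.091, 11)]
0.437 -0.032 [(-180, 0.09, 13), (-150, 0.091, 14), (-120, 0.093, 12), (-90, 0.092, 13), (-60, 0.091, 14), (-30, 0.091, 13), (0, 0.094, 12), (30, 0.092, 15), (60, 0.09, 11), (90, 0.09, 10), (120, 1.254, 1277), (150, 0.091, 13)]
0.431 -0.189 [(-180, 0.09, 15), (-150, 0.092, 14), (-120, 0.091, 17), (-90, 0.09, 15), (-60, 0.092, 15), (-30, 0.093, 13), (0, 0.089, 14), (30, 0.09, 13), (60, 0.091, 14), (90, 0.091, 13), (120, 0.092, 11), (150, 0.092, 12)]
0.413 0.175 [(-180, 0.09, 13), (-150, 0.091, 12), (-120, 0.093, 13), (-90, 0.091, 13), (-60, 0.092, 13), (-30, 0.092, 12), (0, 0.093, 13), (30, 0.094, 16), (60, 0.091, 16), (90, 0.092, 18), (120, 0.09, 18), (150, 0.091, 16)]
((0.45931822061538696, -0.3543040454387665), (0.22069962322711945, 0.15664054453372955), 6.471142292022705)
[0.36381788 1.04075761 0.82537121]
```

View pics/tiles.png

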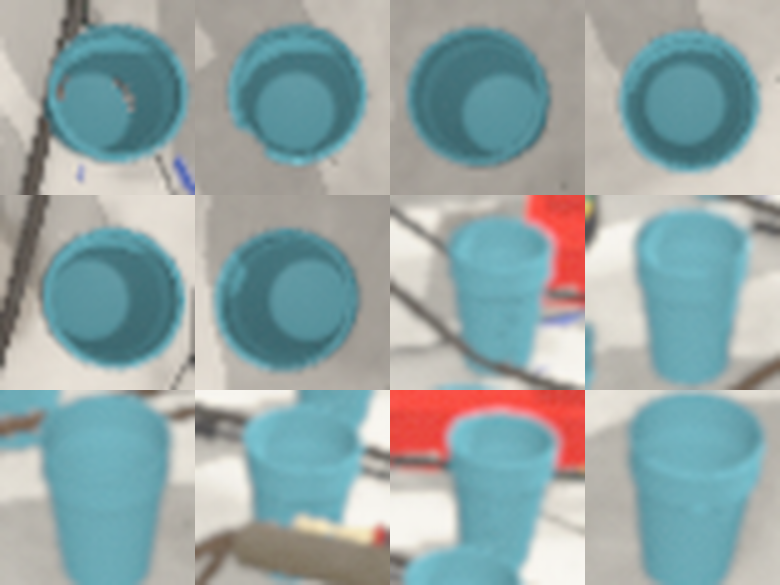

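The tiles and rim-height profiles settle which cups are broken:
- **cup_f** is at (.616,.094), with its gap facing about -88°.
- **cup_g** is at (.551,-.013), with its split at about 135°. Its notch shows in the second tile.
- **Sound cups:** the other five rims are whole.
- **Stand and cap:** at (.456,.361).
- **Bin:** about (.457,-.361), turned 6.5°.

I'll start by squaring the tool and going to the stand.

arm_command:
  rows:
    - [[0,0,-0.4,5],[0,0,-0.4,5],[0,0,-0.4,5],[0.78,-0.6,0,0],[0.78,-0.6,0,0],[0.78,-0.6,0,0],[0.78,-0.6,0,0],[0.78,-0.6,0,0],[0.78,-0.6,0,0],[0.78,-0.6,0,0],[0.78,-0.6,0,0],[0.78,-0.6,0,0],[0.78,-0.6,0,0],[0.78,-0.6,0,0],[0.78,-0.6,0,0],[0,-1,0,0],[0,-1,0,0],[0,-1,0,0],[0,-1,0,0],[0,-1,0,0]]
  fingers: -1
  grip_force: 25

```text
clock: 1.87
eef_pos: [0.4555, -0.2841, 0.2671]
tool_rot: [1.0, 0.0, -0.0, -0.0]
ft_force: [0.7, 0.0, 1.2]
opening: 0.0857
grip_force: 0.0
```

arm_command:
  rows:
    - [[0,-1,0,0],[0,-1,0,0],[0,-1,0,0],[0,-1,0,0],[0,-1,0,0],[0,-1,0,0],[0,-1,0,0],[0,-1,0,0],[0,-1,0,0],[0,-1,0,0],[0,-1,0,0],[0,-1,0,0],[0,-1,0,0],[0,-1,0,0],[0,-1,0,0],[0,-1,0,0],[0,-1,0,0],[0,-1,0,0],[0,-1,0,0],[0,-1,0,0]]

```text
clock: 3.53
eef_pos: [0.4548, 0.316, 0.2672]
tool_rot: [1.0, 0.001, 0.0, 0.0]
ft_force: [1.6, -0.3, -0.1]
opening: 0.0856
grip_force: 0.0
```

arm_command:
  rows:
    - [[0,-0.8,0,0],[0,-0.7,0,0],[0,0,0.5,0],[0,0,0.8,0],[0,0,0.8,0],[0,0,0.8,0],[0,0,0.8,0],[0,0,0.7,0],[0,0,0.5,0],[0,0,0.4,0],[0,0,0,0],[0,0,0,0]]

```text
clock: 4.53
eef_pos: [0.4551, 0.3592, 0.1082]
tool_rot: [1.0, 0.0, -0.0, 0.0]
ft_force: [0.2, 1.2, 0.6]
opening: 0.0855
grip_force: 0.0
```

arm_command:
  rows:
    - [[0.03,-0.06,0.4,0],[0,0,0.33,0],[0,0,0,0],[0,0,0,0]]

```text
clock: 4.87
eef_pos: [0.4558, 0.3611, 0.0858]
tool_rot: [1.0, 0.001, -0.0, 0.0]
ft_force: [0.1, -0.4, -1.3]
opening: 0.0854
grip_force: 0.0
```

arm_command:
  rows:
    - [[0,0,0,0],[0,0,0,0],[0,0,0,0],[0,0,0,0],[0,0,0,0],[0,0,0,0],[0,0,0,0],[0,0,0,0],[0,0,0,0],[0,0,0,0],[0,0,0,0],[0,0,0,0]]
  fingers: 1
  grip_force: 30

```text
clock: 5.87
eef_pos: [0.4561, 0.3611, 0.0866]
tool_rot: [1.0, 0.0, 0.0, 0.0]
ft_force: [-0.6, -5.5, 5.5]
opening: 0.0187
grip_force: 29.5
```

arm_command:
  rows:
    - [[0,0,-0.1,0],[0,0,-0.2,0],[0,0,-0.4,0],[0,0,-0.6,0],[0,0,-0.7,0],[0,0,0,0],[0.8,0,0,0],[1,0,0,0],[1,0,0,0],[1,0,0,0],[0.7,0,0,0],[0.3,0,0,0],[0,0,0.5,0],[0,0,0.7,0],[0,0,0.7,0],[0,0,0.5,0],[0,0,0,0]]

```text
clock: 7.28
eef_pos: [0.5976, 0.3608, 0.07]
tool_rot: [1.0, 0.001, -0.002, 0.001]
ft_force: [-1.0, -0.3, -1.5]
opening: 0.0187
grip_force: 29.6
```

Run:
```python
from h import *
p,d=r.capture("side"); cv2.imwrite("pics/s2.png",cv2.resize(p[240:420,230:430],None,fx=3,fy=3))
p,d=r.capture("top")
for st,c,P in cups("top",p,d):
    rim=P[P[:,2]>.078][:,:2].astype(np.float32)
    if len(rim)>5: cc,rad=cv2.minEnclosingCircle(rim); print(len(rim),np.round(cc,3),round(rad,4))
```

```text
97 [0.616 0.094] 0.0333
144 [ 0.565 -0.205] 0.0341
115 [ 0.551 -0.014] 0.0336
134 [0.545 0.193] 0.0333
99 [ 0.437 -0.032] 0.0325
124 [ 0.431 -0.189] 0.0331
119 [0.414 0.174] 0.033
```

View pics/s2.png

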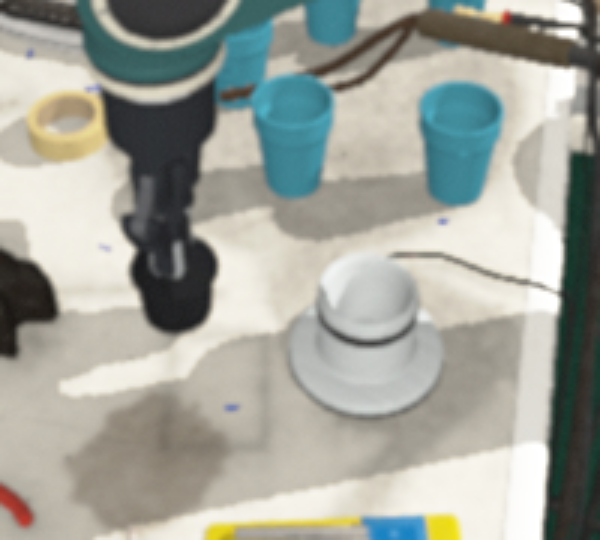

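The crop shows the cap held upright over clear bench, px (175,285), and the stand empty. Next I set it down.

arm_command:
  rows:
    - [[0,0,0.2,0],[0,0,0.2,0],[0,0,0.1,0],[0,0,0.04,0],[0,0,0,0],[0,0,0,0]]

```text
clock: 7.88
eef_pos: [0.6001, 0.3614, 0.0584]
tool_rot: [1.0, 0.0, 0.0, -0.0]
ft_force: [-0.1, -0.6, -1.3]
opening: 0.0189
grip_force: 29.6
```

arm_command:
  rows:
    - [[0,0,0,0],[0,0,0,0],[0,0,0,0],[0,0,0,0],[0,0,0,0],[0,0,-0.2,0],[0,0,-0.5,0],[0,0,-0.8,0],[0,0,-1,0],[0,0,-1,0]]
  fingers: -1

```text
clock: 8.72
eef_pos: [0.5998, 0.3613, 0.1656]
tool_rot: [1.0, 0.0, 0.0, -0.0]
ft_force: [0.1, -0.0, 0.2]
opening: 0.0854
grip_force: 0.0
```

arm_command:
  rows:
    - [[-0.5,0.5,0,0],[-0.9,0.9,0,0],[-0.9,0.9,0,0],[-0.9,0.9,0,0],[-0.9,0.9,0,0],[-0.9,0.9,0,0],[-0.8,0.8,0,0],[-0.4,0.43,0,0],[0,0,0,0],[0,0,0.5,0],[0,0,0.8,0],[0,0,0.8,0],[0,0,0.6,0],[0,0,0.4,0],[0,0,0.3,0],[0,0,0.1,0],[0,0,0.05,0],[0,0,0,0],[0,0,0,0]]

```text
clock: 10.3
eef_pos: [0.4147, 0.1745, 0.0577]
tool_rot: [1.0, 0.001, 0.001, -0.0]
ft_force: [0.1, 0.1, 0.0]
opening: 0.0854
grip_force: 0.0
```

arm_command:
  rows:
    - [[0,0,0,0],[0,0,0,0],[0,0,0,0],[0,0,0,0],[0,0,0,0],[0,0,0,0],[0,0,0,0]]
  fingers: 1
  grip_force: 20

```text
clock: 10.88
eef_pos: [0.4146, 0.1744, 0.0575]
tool_rot: [1.0, 0.0, 0.001, -0.0]
ft_force: [-0.6, -1.2, 5.1]
opening: 0.065
grip_force: 22.2
```

arm_command:
  rows:
    - [[0,0,-0.2,0],[0,0,-0.6,0],[0,0,-0.9,0],[0,0,-0.9,0],[0,0,-0.8,0],[0.2,-0.5,0,0],[0.2,-0.9,0,0],[0.2,-0.9,0,0],[0.2,-1,0,0],[0.2,-1,0,0],[0.2,-0.9,0,0],[0.18,-0.7,0,0],[0,-0.32,0,0],[0,0,0,0],[0,0,0.5,0],[0,0,0.6,0],[0,0,0.4,0],[0,0,0.1,0],[0,0,0,0],[0,0,0,0]]

```text
clock: 12.55
eef_pos: [0.4556, 0.3607, 0.1115]
tool_rot: [1.0, 0.0, 0.0, -0.0]
ft_force: [0.4, 0.6, 0.1]
opening: 0.0652
grip_force: 22.7
```

Run:
```python
from h import *
p,d=r.capture("side"); cv2.imwrite("pics/s3.png",cv2.resize(p[240:420,230:430],None,fx=3,fy=3))
print(np.round(r.observe()["eef_pos"],4),np.round(r.observe()["ft_force"],1))
```

```text
[0.4558 0.3608 0.1118] [-0.4  0.3 -0.1]
```

View pics/s3.png

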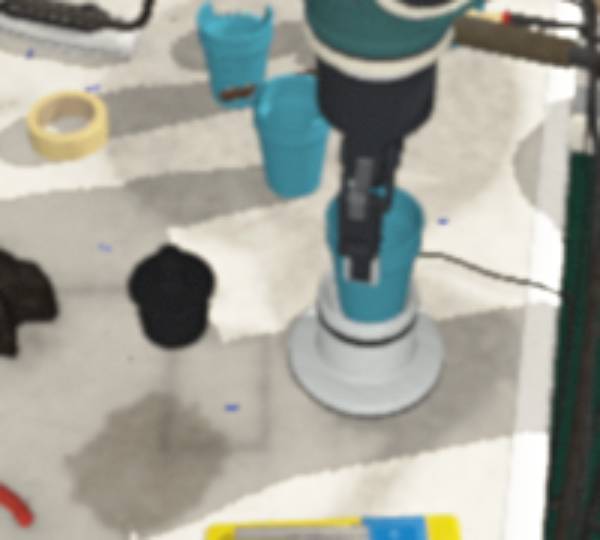

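The cup is centred over the stand mouth, px (375,300), and the cap stands on the bench at px (172,300). I'll lower gently.

arm_command:
  rows:
    - [[0,0,0.3,0],[0,0,0.3,0],[0,0,0.3,0],[0,0,0.15,0],[0,0,0.1,0],[0,0,0.05,0],[0,0,0.05,0],[0,0,0,0],[0,0,0,0]]

```text
clock: 13.35
eef_pos: [0.4573, 0.3605, 0.074]
tool_rot: [1.0, 0.0, 0.002, 0.0]
ft_force: [11.2, -8.8, 9.7]
opening: 0.0652
grip_force: 23.8
```

arm_command:
  rows:
    - [[0.05,0.03,0,0],[0,0,0,0],[0,0,0,0]]

```text
clock: 13.6
eef_pos: [0.4576, 0.3601, 0.0733]
tool_rot: [1.0, 0.0, 0.001, -0.0]
ft_force: [5.9, -0.7, 4.6]
opening: 0.0652
grip_force: 23.3
```

arm_command:
  rows:
    - [[0.04,0,0,0],[0,0,0.04,0],[0,0,0,0],[0,0,0,0]]

```text
clock: 13.93
eef_pos: [0.4581, 0.3602, 0.0717]
tool_rot: [1.0, 0.001, -0.0, -0.0]
ft_force: [2.5, 1.5, 1.3]
opening: 0.0655
grip_force: 22.9
```

arm_command:
  rows:
    - [[0,0,0,0],[0,0,0,0],[0,0,0,0],[0,0,0,0],[0,0,-0.2,0],[0,0,-0.6,0],[0,0,-0.9,0],[0,0,-1,0],[0,0,-0.9,0]]
  fingers: -1

```text
clock: 14.68
eef_pos: [0.458, 0.36, 0.182]
tool_rot: [1.0, 0.001, 0.0, -0.0]
ft_force: [-0.4, 0.5, 0.2]
opening: 0.0854
grip_force: 0.0
```

```bash
cat > look.py <<'E'
from h import *
p,d=r.capture("top")
for st,c,P in cups("top",p,d):
    zt=np.percentile(P[:,2],97); rim=P[P[:,2]>zt-.012][:,:2].astype(np.float32)
    if len(rim)>5: cc,rad=cv2.minEnclosingCircle(rim); print(len(rim),np.round(cc,4),round(rad,4),"top",zt.round(3))
s=r.observe(); print(np.round(s["eef_pos"],4),np.round(s["ft_force"],1),s["opening"],s["clock"])
E
python3 look.py
```

```text
106 [0.6162 0.094 ] 0.0335 top 0.09
144 [ 0.5649 -0.2049] 0.0339 top 0.091
111 [ 0.5511 -0.0138] 0.0335 top 0.091
121 [0.5451 0.192 ] 0.0334 top 0.091
7 [0.4457 0.2943] 0.0041 top 0.266
96 [ 0.4372 -0.0326] 0.0325 top 0.091
125 [ 0.4304 -0.1886] 0.0331 top 0.09
[0.4593 0.3609 0.188 ] [0.1 0.3 5.7] 0.08550099287244065 14.7333
```

arm_command:
  rows:
    - [[0.3,0.6,0,0],[0.5,0.9,0,0],[0.5,0.9,0,0],[0.5,0.9,0,0],[0.5,0.9,0,0],[0.4,0.9,0,0],[0.23,0.5,0,0],[0,0,0,0],[0,0,0.5,0],[0,0,0.9,0],[0,0,0.9,0],[0,0,0.8,0],[0,0,0.5,0],[0,0,0.3,0],[0,0,0.15,0],[0,0,0.06,0],[0,0,0,0],[0,0,0,0],[0,0,0,0]]

```text
clock: 16.32
eef_pos: [0.5466, 0.1924, 0.0577]
tool_rot: [1.0, 0.001, 0.001, -0.0]
ft_force: [-0.6, -0.2, 1.3]
opening: 0.0856
grip_force: 0.0
```

arm_command:
  rows:
    - [[0,0,0,0],[0,0,0,0],[0,0,0,0],[0,0,0,0],[0,0,0,0],[0,0,0,0],[0,0,0,0]]
  fingers: 1
  grip_force: 20

```text
clock: 16.9
eef_pos: [0.5466, 0.1922, 0.0574]
tool_rot: [1.0, 0.0, 0.0, -0.0]
ft_force: [-0.5, -1.5, 6.1]
opening: 0.0656
grip_force: 22.2
```

arm_command:
  rows:
    - [[0,0,-0.2,0],[0,0,-0.6,0],[0,0,-0.9,0],[0,0,-1,0],[0,0,-0.9,0],[0,0,-0.6,0],[-0.3,-0.6,0,0],[-0.5,-0.9,0,0],[-0.5,-0.9,0,0],[-0.5,-0.9,0,0],[-0.5,-0.9,0,0],[-0.4,-0.9,0,0],[-0.25,-0.49,0,0],[0,0,0,0],[0,0,0.4,0],[0,0,0.6,0],[0,0,0.6,0],[0,0,0.4,0],[0,0,0.2,0],[0,0,0,0]]

```text
clock: 18.57
eef_pos: [0.4574, 0.359, 0.1152]
tool_rot: [1.0, 0.0, -0.001, 0.001]
ft_force: [-0.1, -0.5, -1.0]
opening: 0.0651
grip_force: 22.7
```

arm_command:
  rows:
    - [[0,0,0.1,0],[0,0,0.15,0],[0,0,0.1,0],[0,0,0.1,0],[0,0,0,0],[0,0,0,0]]

```text
clock: 19.07
eef_pos: [0.4576, 0.3599, 0.1033]
tool_rot: [1.0, 0.001, 0.0, -0.0]
ft_force: [0.6, 1.1, -0.5]
opening: 0.0652
grip_force: 22.6
```

arm_command:
  rows:
    - [[0,0,0.06,0],[0,0,0.05,0],[0,0,0.04,0],[0,0,0,0],[0,0,0,0]]

```text
clock: 19.48
eef_pos: [0.4577, 0.3602, 0.0991]
tool_rot: [1.0, 0.001, 0.0, -0.001]
ft_force: [0.6, 6.3, 1.8]
opening: 0.0654
grip_force: 22.9
```

arm_command:
  rows:
    - [[0,0,0,0],[0,0,0,0],[0,0,0,0],[0,0,0,0],[0,0,-0.2,0],[0,0,-0.6,0],[0,0,-0.9,0],[0,0,-0.9,0],[0,0,-0.6,0],[0,0,-0.2,0],[0,0,0,0]]
  fingers: -1

```text
clock: 20.4
eef_pos: [0.458, 0.36, 0.2026]
tool_rot: [1.0, 0.0, 0.001, -0.001]
ft_force: [-1.0, 0.3, -0.5]
opening: 0.0851
grip_force: 0.0
```

```bash
python3 look.py
```

```text
102 [0.6161 0.0932] 0.0339 top 0.09
145 [ 0.5644 -0.205 ] 0.0339 top 0.091
115 [ 0.5509 -0.0131] 0.0333 top 0.091
98 [ 0.4736 -0.0456] 0.0326 top 0.09
17 [0.4459 0.3012] 0.0138 top 0.278
124 [ 0.4305 -0.1885] 0.0329 top 0.091
[0.4576 0.3598 0.2007] [-0.5 -1.5 -1.3] 0.08536823095381904 20.45
```

A cup was knocked to (.474,-.046) and is still upright. I'll take it next.

arm_command:
  rows:
    - [[0,0.5,0,0],[0,1,0,0],[0.05,1,0,0],[0.05,1,0,0],[0.05,1,0,0],[0.05,1,0,0],[0.05,1,0,0],[0.05,1,0,0],[0.05,1,0,0],[0.05,1,0,0],[0.05,1,0,0],[0.05,1,0,0],[0.05,1,0,0],[0,0.7,0,0],[0,0.32,0,0],[0,0,0.5,0],[0,0,0.8,0],[0,0,0.7,0],[0,0,0.3,0],[0,0,0,0]]

```text
clock: 22.12
eef_pos: [0.4731, -0.0455, 0.1289]
tool_rot: [1.0, 0.001, -0.002, -0.0]
ft_force: [-0.1, -1.1, 0.2]
opening: 0.0856
grip_force: 0.0
```

arm_command:
  rows:
    - [[0,0,0.5,0],[0,0,0.8,0],[0,0,0.7,0],[0,0,0.35,0],[0,0,0.15,0],[0,0,0,0],[0,0,0,0]]

```text
clock: 22.7
eef_pos: [0.475, -0.0459, 0.0579]
tool_rot: [1.0, 0.001, 0.001, 0.0]
ft_force: [0.4, 0.2, 0.9]
opening: 0.0851
grip_force: 0.0
```

arm_command:
  rows:
    - [[0,0,0,0],[0,0,0,0],[0,0,0,0],[0,0,0,0],[0,0,0,0],[0,0,0,0],[0,0,0,0]]
  fingers: 1
  grip_force: 20

```text
clock: 23.28
eef_pos: [0.4751, -0.046, 0.0581]
tool_rot: [1.0, 0.0, 0.001, 0.0]
ft_force: [-0.4, -0.5, 7.0]
opening: 0.0654
grip_force: 21.7
```

arm_command:
  rows:
    - [[0,0,-0.2,0],[0,0,-0.6,0],[0,0,-1,0],[0,0,-1,0],[0,0,-1,0],[0,-0.4,-0.9,0],[0,-0.8,-0.4,0],[-0.06,-1,0,0],[-0.05,-1,0,0],[-0.05,-1,0,0],[-0.05,-1,0,0],[-0.05,-1,0,0],[-0.05,-1,0,0],[-0.05,-1,0,0],[-0.05,-1,0,0],[-0.05,-1,0,0],[-0.05,-1,0,0],[-0.05,-1,0,0],[-0.05,-0.7,0,0],[0,-0.4,0,0]]

```text
clock: 24.95
eef_pos: [0.4552, 0.3552, 0.2101]
tool_rot: [1.0, 0.001, -0.0, -0.0]
ft_force: [-0.3, -0.6, -0.5]
opening: 0.0653
grip_force: 22.7
```

arm_command:
  rows:
    - [[0,-0.22,0,0],[0,0,0,0],[0,0,0.4,0],[0,0,0.6,0],[0,0,0.6,0],[0,0,0.5,0],[0,0,0.3,0],[0,0,0.2,0],[0,0,0,0],[0,0,0,0]]

```text
clock: 25.78
eef_pos: [0.4563, 0.3593, 0.1311]
tool_rot: [1.0, -0.0, 0.001, -0.001]
ft_force: [4.8, 8.3, -5.2]
opening: 0.0652
grip_force: 23.6
```

arm_command:
  rows:
    - [[0.06,-0.02,0,0],[0,0,0,0],[0,0,0.06,0],[0,0,0,0],[0,0,0,0]]

```text
clock: 26.2
eef_pos: [0.4575, 0.3599, 0.1296]
tool_rot: [1.0, 0.0, -0.0, 0.0]
ft_force: [-0.0, 0.4, -0.7]
opening: 0.0654
grip_force: 24.1
```

arm_command:
  rows:
    - [[0,0,0.05,0],[0,0,0.04,0],[0,0,0,0],[0,0,0,0]]

```text
clock: 26.53
eef_pos: [0.4577, 0.3603, 0.1274]
tool_rot: [1.0, 0.0, 0.0, 0.0]
ft_force: [1.3, -0.0, 2.9]
opening: 0.0651
grip_force: 24.4
```

Seated. I release, rise and look.

arm_command:
  rows:
    - [[0,0,0,0],[0,0,0,0],[0,0,0,0],[0,0,0,0],[0,0,-0.2,0],[0,0,-0.6,0],[0,0,-0.9,0],[0,0,-0.9,0],[0,0,-0.6,0],[0,0,-0.2,0],[0,0,0,0]]
  fingers: -1

```text
clock: 27.45
eef_pos: [0.4579, 0.3606, 0.231]
tool_rot: [1.0, 0.001, 0.001, -0.001]
ft_force: [0.2, 0.0, 0.7]
opening: 0.0855
grip_force: 0.0
```

```bash
python3 look.py; python3 -c "
from h import *
p,d=r.capture('side'); cv2.imwrite('pics/s4.png',cv2.resize(p[200:400,220:440],None,fx=3,fy=3))"
```

```text
100 [0.6157 0.0936] 0.0335 top 0.091
142 [ 0.5648 -0.2048] 0.0338 top 0.091
107 [ 0.5511 -0.013 ] 0.0333 top 0.091
85 [0.4634 0.3316] 0.0465 top 0.16
123 [ 0.4304 -0.1887] 0.0332 top 0.091
[0.4576 0.3604 0.2292] [-1.2 -0.1  0.2] 0.08519807558509604 27.5
```

View pics/s4.png

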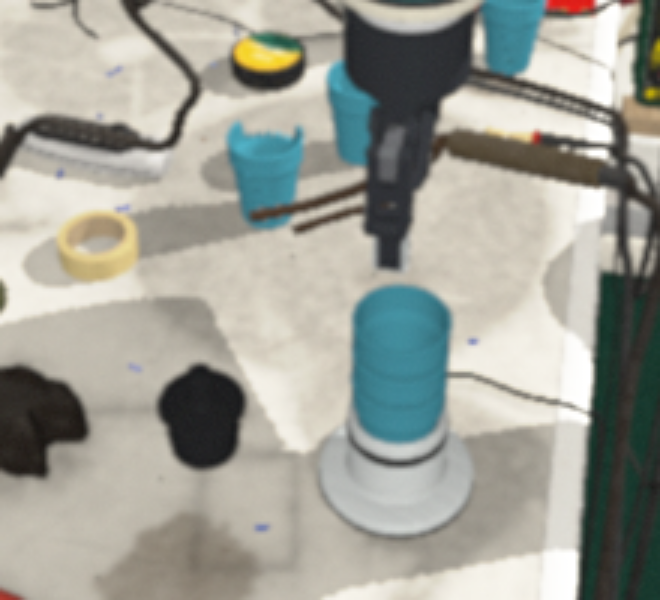

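Three cups are neatly nested, px (400,360), and the cap is upright at px (203,410). Next is the cup at (.431,-.189).

arm_command:
  rows:
    - [[0,0.5,0,0],[-0.05,1,0,0],[-0.05,1,0,0],[-0.05,1,0,0],[-0.05,1,0,0],[-0.05,1,0,0],[-0.05,1,0,0],[-0.05,1,0,0],[-0.05,1,0,0],[-0.05,1,0,0],[-0.05,1,0,0],[-0.05,1,0,0],[-0.05,1,0,0],[-0.05,1,0,0],[-0.05,1,0,0],[-0.05,1,0,0],[-0.05,1,0,0],[-0.05,1,0,0],[-0.04,0.8,0,0],[0,0,0,0]]

```text
clock: 29.22
eef_pos: [0.4301, -0.192, 0.2274]
tool_rot: [1.0, -0.001, -0.001, -0.0]
ft_force: [-0.2, 0.4, -0.1]
opening: 0.0853
grip_force: 0.0
```

arm_command:
  rows:
    - [[0,0,0.5,0],[0,0,0.9,0],[0,0,0.9,0],[0,0,0.9,0],[0,0,0.9,0],[0,0,0.8,0],[0,0,0.5,0],[0,0,0.25,0],[0,0,0.1,0],[0,0,0,0],[0,0,0,0]]

```text
clock: 30.13
eef_pos: [0.4316, -0.1886, 0.0573]
tool_rot: [1.0, 0.001, 0.0, 0.0]
ft_force: [0.8, -0.6, -0.1]
opening: 0.0855
grip_force: 0.0
```

arm_command:
  rows:
    - [[0,0,0,0],[0,0,0,0],[0,0,0,0],[0,0,0,0],[0,0,0,0],[0,0,0,0],[0,0,0,0]]
  fingers: 1
  grip_force: 20

```text
clock: 30.72
eef_pos: [0.4319, -0.1889, 0.0578]
tool_rot: [1.0, 0.0, 0.001, 0.0]
ft_force: [-0.8, 0.3, 7.1]
opening: 0.0652
grip_force: 21.7
```

arm_command:
  rows:
    - [[0,0,-0.2,0],[0,0,-0.6,0],[0,0,-1,0],[0,0,-1,0],[0,0,-1,0],[0,0,-1,0],[0,-0.4,-0.9,0],[0,-0.8,-0.4,0],[0.07,-1,0,0],[0.07,-1,0,0],[0.07,-1,0,0],[0.07,-1,0,0],[0.07,-1,0,0],[0.07,-1,0,0],[0.07,-1,0,0],[0.07,-1,0,0],[0.07,-1,0,0],[0.07,-1,0,0],[0.07,-1,0,0],[0.07,-1,0,0]]

```text
clock: 32.38
eef_pos: [0.4559, 0.2089, 0.2403]
tool_rot: [1.0, 0.001, 0.0, -0.0]
ft_force: [0.8, -0.6, -1.4]
opening: 0.0658
grip_force: 22.6
```

arm_command:
  rows:
    - [[0.05,-1,0,0],[0,-1,0,0],[0,-1,0,0],[0,-0.9,0,0],[0,-0.7,0,0],[0,-0.4,0,0],[0,-0.1,0,0],[0,0,0,0],[0,0,0,0],[0,0,0.4,0],[0,0,0.6,0],[0,0,0.6,0],[0,0,0.5,0],[0,0,0.3,0],[0,0,0.2,0],[0,0,0,0],[0,0,0,0]]

```text
clock: 33.8
eef_pos: [0.4576, 0.3603, 0.162]
tool_rot: [1.0, 0.0, 0.0, -0.0]
ft_force: [1.1, 1.9, 0.0]
opening: 0.065
grip_force: 23.2
```

arm_command:
  rows:
    - [[0,0,0.08,0],[0,0,0.06,0],[0,0,0.05,0],[0,0,0.03,0],[0,0,0,0],[0,0,0,0]]

```text
clock: 34.3
eef_pos: [0.4579, 0.3609, 0.156]
tool_rot: [1.0, 0.001, 0.001, -0.001]
ft_force: [0.1, 3.8, 5.0]
opening: 0.0655
grip_force: 23.5
```

arm_command:
  rows:
    - [[0,0,0,0],[0,0,0,0],[0,0,0,0],[0,0,0,0],[0,0,-0.2,0],[0,0,-0.6,0],[0,0,-0.9,0],[0,0,-0.9,0],[0,0,-0.6,0],[0,0,-0.2,0],[0,0,0,0]]
  fingers: -1

```text
clock: 35.22
eef_pos: [0.4579, 0.3605, 0.2589]
tool_rot: [1.0, 0.0, 0.001, -0.001]
ft_force: [0.4, -0.1, 0.3]
opening: 0.0855
grip_force: 0.0
```

```bash
python3 look.py
```

```text
101 [0.6161 0.0934] 0.0335 top 0.09
145 [ 0.5659 -0.2043] 0.0337 top 0.091
107 [ 0.5512 -0.0124] 0.033 top 0.09
104 [0.4601 0.345 ] 0.0388 top 0.187
[0.4576 0.3604 0.2571] [ 0.2  0.8 -0.1] 0.0855053868647899 35.2667
```

arm_command:
  rows:
    - [[0,0.5,0,0],[0.2,0.95,0,0],[0.2,1,0,0],[0.2,1,0,0],[0.2,1,0,0],[0.2,1,0,0],[0.2,1,0.2,0],[0.2,1,0.2,0],[0.2,1,0.2,0],[0.2,1,0.2,0],[0.2,1,0.2,0],[0.2,1,0.2,0],[0.2,1,0.2,0],[0.2,1,0.2,0],[0.2,1,0.2,0],[0.2,1,0.2,0],[0.2,1,0.2,0],[0.2,1,0.2,0],[0.22,0.9,0.2,0],[0,0.48,0,0]]

```text
clock: 36.93
eef_pos: [0.5656, -0.2071, 0.1758]
tool_rot: [1.0, -0.0, -0.002, -0.001]
ft_force: [-0.0, -0.7, -0.5]
opening: 0.0855
grip_force: 0.0
```

arm_command:
  rows:
    - [[0,0,0,0],[0,0,0.4,0],[0,0,0.8,0],[0,0,0.9,0],[0,0,0.9,0],[0,0,0.6,0],[0,0,0.3,0],[0,0,0.18,0],[0,0,0,0],[0,0,0,0],[0,0,0,0]]

```text
clock: 37.85
eef_pos: [0.5673, -0.2045, 0.0581]
tool_rot: [1.0, 0.001, 0.001, 0.0]
ft_force: [-0.0, -0.2, 0.5]
opening: 0.0855
grip_force: 0.0
```

arm_command:
  rows:
    - [[0,0,0,0],[0,0,0,0],[0,0,0,0],[0,0,0,0],[0,0,0,0],[0,0,0,0],[0,0,0,0]]
  fingers: 1
  grip_force: 20

```text
clock: 38.43
eef_pos: [0.5672, -0.2047, 0.0578]
tool_rot: [1.0, 0.0, 0.001, 0.0]
ft_force: [0.1, -0.5, 6.1]
opening: 0.0653
grip_force: 21.5
```

arm_command:
  rows:
    - [[0,0,-0.2,0],[0,0,-0.6,0],[0,0,-1,0],[0,0,-1,0],[0,0,-1,0],[-0.2,-0.5,-0.4,0],[-0.3,-0.9,-0.4,0],[-0.3,-0.9,-0.4,0],[-0.3,-0.9,-0.4,0],[-0.3,-0.9,-0.4,0],[-0.3,-0.9,-0.4,0],[-0.3,-0.9,-0.4,0],[-0.3,-0.9,-0.4,0],[-0.3,-1,0,0],[-0.3,-1,0,0],[-0.3,-1,0,0],[-0.3,-1,0,0],[-0.14,-1,0,0],[0,-1,0,0],[0,-1,0,0]]

```text
clock: 40.1
eef_pos: [0.4564, 0.2109, 0.2674]
tool_rot: [1.0, 0.001, 0.0, -0.0]
ft_force: [0.3, -1.3, 0.6]
opening: 0.0655
grip_force: 22.6
```

arm_command:
  rows:
    - [[0,-1,0,0],[0,-1,0,0],[0,-1,0,0],[0,-0.9,0,0],[0,-0.7,0,0],[0,-0.4,0,0],[0,0,0,0],[0,0,0,0]]

```text
clock: 40.77
eef_pos: [0.4568, 0.3593, 0.2667]
tool_rot: [1.0, 0.001, -0.0, 0.0]
ft_force: [-0.3, 0.0, -0.3]
opening: 0.0655
grip_force: 22.6
```

arm_command:
  rows:
    - [[0.01,-0.02,0.4,0],[0,0,0.6,0],[0,0,0.6,0],[0,0,0.5,0],[0,0,0.3,0],[0,0,0.2,0],[0,0,0,0],[0,0,0,0]]

```text
clock: 41.43
eef_pos: [0.4573, 0.3601, 0.1883]
tool_rot: [1.0, 0.0, 0.0, -0.001]
ft_force: [0.5, 4.9, -2.7]
opening: 0.0654
grip_force: 23.5
```

arm_command:
  rows:
    - [[0,0,0.07,0],[0,0,0.05,0],[0,0,0.04,0],[0,0,0.02,0],[0,0,0,0],[0,0,0,0]]

```text
clock: 41.93
eef_pos: [0.4578, 0.3606, 0.1849]
tool_rot: [1.0, 0.0, 0.001, -0.001]
ft_force: [0.1, 5.3, 8.0]
opening: 0.0655
grip_force: 24.4
```

arm_command:
  rows:
    - [[0,0,0,0],[0,0,0,0],[0,0,0,0],[0,0,0,0],[0,0,-0.2,0],[0,0,-0.6,0],[0,0,-0.9,0],[0,0,-0.8,0],[0,0,-0.4,0],[0,0,-0.1,0],[0,0,0,0]]
  fingers: -1

```text
clock: 42.85
eef_pos: [0.4574, 0.3601, 0.2735]
tool_rot: [1.0, 0.0, 0.0, -0.0]
ft_force: [-0.2, 0.3, -0.3]
opening: 0.0852
grip_force: 0.0
```

```bash
python3 look.py; python3 -c "
from h import *
p,d=r.capture('side'); cv2.imwrite('pics/s5.png',cv2.resize(p[200:400,220:440],None,fx=3,fy=3))"
```

```text
100 [0.6158 0.0938] 0.0334 top 0.09
109 [ 0.5512 -0.0131] 0.0329 top 0.091
93 [0.4562 0.3588] 0.0334 top 0.214
[0.4572 0.3599 0.2723] [-0.  -0.3 -0.5] 0.08519971038383715 42.9
```

View pics/s5.png

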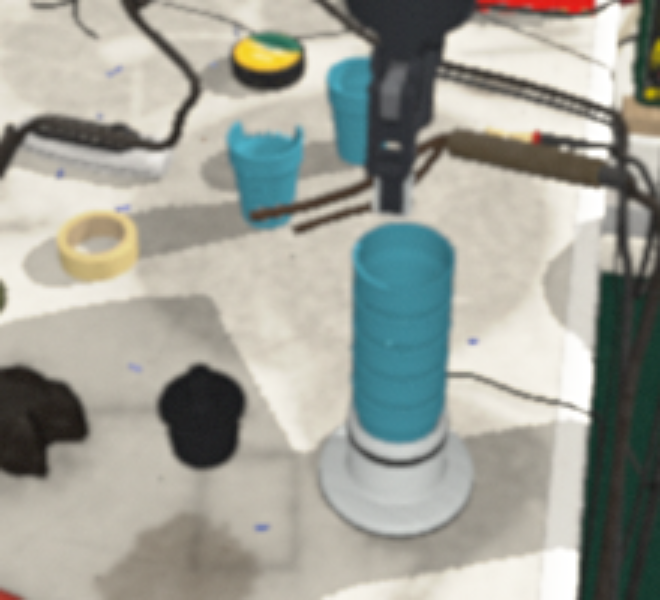

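All five cups are nested, with the top rim at .214 as expected. Next is cup_f, with the jaw turned 90°.

arm_command:
  rows:
    - [[0.3,0.5,0,0],[0.55,0.9,0,0],[0.55,0.9,0,0],[0.55,0.95,0,0],[0.55,0.95,0,0],[0.55,0.95,0,0],[0.55,0.95,0,0],[0.55,0.95,0,0],[0.5,0.9,0,0],[0.45,0.7,0,0],[0.21,0.22,0,0],[0,0,0.3,-7],[0,0,0.3,-7],[0,0,0.3,-7],[0,0,0.3,-7],[0,0,0.3,-7],[0,0,0.3,-7],[0,0,0.3,-7],[0,0,0.3,-7],[0,0,0.3,-7]]

```text
clock: 44.62
eef_pos: [0.6162, 0.0946, 0.1904]
tool_rot: [0.851, 0.526, -0.001, -0.0]
ft_force: [0.7, -0.0, -0.6]
opening: 0.0854
grip_force: 0.0
```

arm_command:
  rows:
    - [[0,0,0.3,-7],[0,0,0.3,-7],[0,0,0.3,-7],[0,0,0.3,-6],[0,0,0,0],[0,0,0,0],[0,0,0,0]]

```text
clock: 45.2
eef_pos: [0.6167, 0.0944, 0.1563]
tool_rot: [0.708, 0.706, -0.0, -0.0]
ft_force: [-0.5, 0.0, -0.8]
opening: 0.0855
grip_force: 0.0
```

arm_command:
  rows:
    - [[-0.02,0,0.4,0],[0,0,0.8,0],[0,0,0.8,0],[0,0,0.6,0],[0,0,0.4,0],[0,0,0.2,0],[0,0,0.09,0],[0,0,0,0],[0,0,0,0]]

```text
clock: 45.95
eef_pos: [0.6173, 0.0936, 0.0586]
tool_rot: [0.707, 0.707, 0.001, 0.0]
ft_force: [0.5, 0.3, 0.1]
opening: 0.0857
grip_force: 0.0
```

arm_command:
  rows:
    - [[0,0,0,0],[0,0,0,0],[0,0,0,0],[0,0,0,0],[0,0,0,0],[0,0,0,0],[0,0,0,0]]
  fingers: 1
  grip_force: 20

```text
clock: 46.53
eef_pos: [0.6172, 0.0936, 0.0587]
tool_rot: [0.707, 0.707, 0.001, 0.0]
ft_force: [-2.2, -0.8, 6.4]
opening: 0.0657
grip_force: 21.7
```

arm_command:
  rows:
    - [[0,0,-0.2,0],[0,0,-0.7,0],[0,0,-1,0],[0,0,-1,0],[0,-0.3,-1,0],[-0.4,-0.6,-0.6,0],[-0.9,-0.6,0,0],[-0.95,-0.6,0,0],[-0.95,-0.6,0,0],[-0.95,-0.6,0,0],[-1,-0.2,0,0],[-1,0,0,0],[-1,0,0,0],[-1,0,0,0],[-1,0,0,0],[-1,0,0,0],[-1,0,0,0],[-1,0,0,0],[-1,0,0,0],[-1,0,0,0]]

```text
clock: 48.2
eef_pos: [0.5119, -0.3327, 0.1932]
tool_rot: [0.707, 0.707, 0.0, 0.0]
ft_force: [0.1, 0.2, -0.0]
opening: 0.0656
grip_force: 22.7
```

arm_command:
  rows:
    - [[-0.5,0,0,0],[-0.3,0,0,0],[0,0,0,0],[0,0,0.4,0],[0,0,0.8,0],[0,0,0.8,0],[0,0,0.8,0],[0,0,0.6,0],[0,0,0.4,0],[0,0,0.2,0],[0,0,0,0],[0,0,0,0]]

```text
clock: 49.2
eef_pos: [0.5126, -0.3548, 0.0733]
tool_rot: [0.707, 0.708, 0.0, 0.0]
ft_force: [0.4, -0.5, 0.1]
opening: 0.0653
grip_force: 22.7
```

arm_command:
  rows:
    - [[0,0,0.15,0],[0,0,0.1,0],[0,0,0.05,0],[0,0,0,0],[0,0,0,0]]

```text
clock: 49.62
eef_pos: [0.5122, -0.3551, 0.0637]
tool_rot: [0.707, 0.707, 0.0, 0.0]
ft_force: [-0.3, -0.0, -0.3]
opening: 0.0654
grip_force: 22.7
```

arm_command:
  rows:
    - [[0,0,0,0],[0,0,0,0],[0,0,0,0],[0,0,0,0],[0,0,-0.3,0],[0,0,-0.8,0],[0,0,-1,0],[0,0,-1,0],[0,0,-0.9,0]]
  fingers: -1

```text
clock: 50.37
eef_pos: [0.5122, -0.3551, 0.1863]
tool_rot: [0.707, 0.707, 0.0, 0.001]
ft_force: [0.8, -0.8, 0.9]
opening: 0.0855
grip_force: 0.0
```

```bash
python3 look.py; python3 -c "
from h import *
p,d=r.capture('side'); cv2.imwrite('pics/s6.png',cv2.resize(p[160:260,320:440],None,fx=5,fy=5))"
```

```text
109 [ 0.5516 -0.0128] 0.0333 top 0.091
77 [ 0.5163 -0.3487] 0.0331 top 0.094
223 [0.4558 0.3602] 0.0335 top 0.214
[ 0.5134 -0.356   0.1923] [ 0.4 -0.   6.4] 0.08528056286708541 50.4167
```

View pics/s6.png

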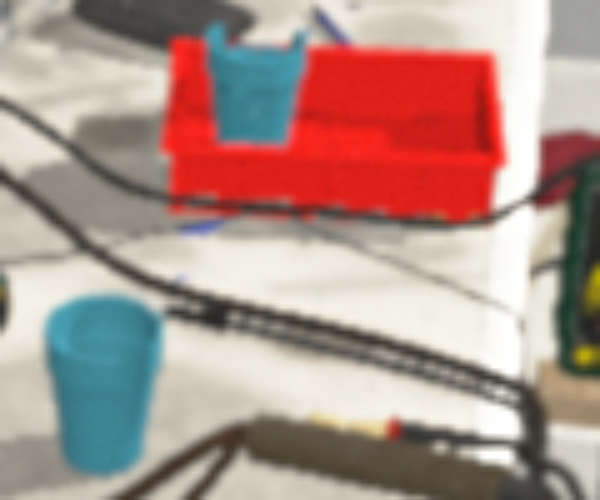

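cup_f stands in the bin at px (258,90). Now cup_g, with the jaw closing along the 45° line.

arm_command:
  rows:
    - [[0.5,0,0,0],[0.9,0.1,0,0],[1,0.12,0,0],[1,0.12,0,0],[1,0.12,0,0],[1,0.12,0,0],[1,0.12,0,0],[1,0.12,0,0],[1,0.12,0,0],[1,0.12,0,0],[1,0.12,0,0],[0.7,0.12,0,0],[0.31,0.02,0,0],[0,0,0,-6.5],[0,0,0,-6.5],[0,0,0,-6.5],[0,0,0,-6.5],[0,0,0,-6.5],[0,0,0,-6.5],[0,0,0,-6]]

```text
clock: 52.13
eef_pos: [0.5509, -0.0129, 0.183]
tool_rot: [0.38, 0.925, -0.0, -0.0]
ft_force: [-0.1, 0.5, 0.1]
opening: 0.0854
grip_force: 0.0
```

arm_command:
  rows:
    - [[0,0,0.4,0],[0,0,0.8,0],[0,0,0.9,0],[0,0,0.9,0],[0,0,0.6,0],[0,0,0.4,0],[0,0,0.19,0],[0,0,0,0],[0,0,0,0]]

```text
clock: 52.88
eef_pos: [0.5518, -0.0128, 0.0585]
tool_rot: [0.383, 0.924, 0.0, 0.0]
ft_force: [-0.5, 0.6, -0.1]
opening: 0.0852
grip_force: 0.0
```

arm_command:
  rows:
    - [[0,0,0,0],[0,0,0,0],[0,0,0,0],[0,0,0,0],[0,0,0,0],[0,0,0,0],[0,0,0,0]]
  fingers: 1
  grip_force: 20

```text
clock: 53.47
eef_pos: [0.5521, -0.0129, 0.0593]
tool_rot: [0.382, 0.924, 0.0, 0.001]
ft_force: [-2.1, -1.4, 7.1]
opening: 0.0656
grip_force: 21.5
```

arm_command:
  rows:
    - [[0,0,-0.3,0],[0,0,-0.9,0],[0,0,-1,0],[0,0,-1,0],[0,0,-1,0],[-0.2,-0.4,0,0],[-0.3,-0.8,0,0],[-0.37,-0.92,0,0],[-0.37,-0.92,0,0],[-0.37,-0.92,0,0],[-0.37,-0.92,0,0],[-0.37,-0.92,0,0],[-0.37,-0.92,0,0],[-0.37,-0.92,0,0],[-0.37,-0.92,0,0],[-0.37,-0.92,0,0],[-0.37,-0.92,0,0],[-0.36,-0.9,0,0],[-0.25,-0.58,0,0],[0,0,0,0]]

```text
clock: 55.13
eef_pos: [0.4004, -0.3697, 0.1844]
tool_rot: [0.384, 0.924, -0.0, 0.0]
ft_force: [0.5, -0.3, -0.8]
opening: 0.0654
grip_force: 22.9
```

arm_command:
  rows:
    - [[0,0,0.4,0],[0,0,0.8,0],[0,0,0.8,0],[0,0,0.8,0],[0,0,0.6,0],[0,0,0.3,0],[0,0,0.1,0],[0,0,0.1,0],[0,0,0,0],[0,0,0,0]]

```text
clock: 55.97
eef_pos: [0.4023, -0.3672, 0.0679]
tool_rot: [0.382, 0.924, -0.0, 0.001]
ft_force: [-0.2, 0.3, -0.5]
opening: 0.0653
grip_force: 22.9
```

arm_command:
  rows:
    - [[0,0,0.08,0],[0,0,0.05,0],[0,0,0,0]]

```text
clock: 56.22
eef_pos: [0.4021, -0.3672, 0.0634]
tool_rot: [0.382, 0.924, -0.0, 0.0]
ft_force: [0.2, 0.7, 1.1]
opening: 0.0655
grip_force: 22.9
```

arm_command:
  rows:
    - [[0,0,0,0],[0,0,0,0],[0,0,0,0],[0,0,0,0],[0,0,-0.3,0],[0,0,-0.8,0],[0,0,-1,0],[0,0,-1,0],[0,0,-0.9,0],[0,0,0,0]]
  fingers: -1

```text
clock: 57.05
eef_pos: [0.403, -0.3681, 0.1897]
tool_rot: [0.382, 0.924, -0.001, 0.004]
ft_force: [-0.2, -0.4, 1.2]
opening: 0.0851
grip_force: 0.0
```

```bash
python3 look.py
python3 - <<'E'
from h import *
p,d=r.capture("top"); W=cloud("top",d); cv2.imwrite("pics/t7.png",p[200:400,100:520])
b=(abs(W[...,0]-.6)<.06)&(abs(W[...,1]-.36)<.06)
for lo,hi in((.037,.058),(.066,.1)):
    Q=W[b&(W[...,2]>lo)&(W[...,2]<hi)]; print(len(Q),cv2.minEnclosingCircle(Q[:,:2].astype(np.float32)),Q[:,2].mean())
E
```

```text
97 [ 0.5128 -0.3524] 0.0333 top 0.094
222 [0.4553 0.3598] 0.0334 top 0.214
13 [ 0.4185 -0.3301] 0.0088 top 0.218
[ 0.4026 -0.3677  0.1868] [-0.2 -0.1 -0.9] 0.08581932872121112 57.1
507 ((0.5997835993766785, 0.36261850595474243), 0.03356732428073883) 0.04791616316900138
63 ((0.5992637872695923, 0.3624335527420044), 0.01033109612762928) 0.0775489025281851
```

View pics/t7.png

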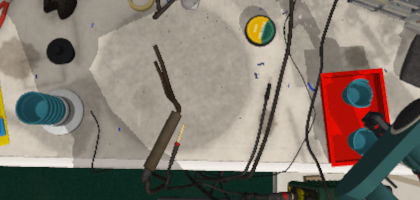

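The view shows both broken cups in the bin, px (357,93) and (370,125), the stack on the stand, and the cap upright at px (60,50), measured at (.600,.362). I'll turn back and fetch the cap.

arm_command:
  rows:
    - [[0,0,-0.1,7.1],[0,0,-0.1,7.1],[0,0,-0.1,7.1],[0,0,-0.1,7.1],[0,0,-0.1,7.1],[0,0,-0.1,7.1],[0,0,-0.1,7.1],[0,0,-0.1,7.1],[0,0,-0.1,7.1],[0,0,-0.1,7.1],[0,0,-0.1,7.1],[0,0,-0.1,7.1],[0,0,-0.1,7.1],[0,0,-0.1,7.1],[0,0,-0.1,7.1],[0,0,-0.1,7.1],[0,0,-0.1,7.1],[0,0,-0.1,7.1],[0,0,-0.1,7.1],[0,0,0,0.1]]

```text
clock: 58.82
eef_pos: [0.4017, -0.3668, 0.2393]
tool_rot: [1.0, -0.003, -0.0, -0.0]
ft_force: [0.5, 0.0, -0.4]
opening: 0.0857
grip_force: 0.0
```

arm_command:
  rows:
    - [[0.1,-0.5,0,0],[0.2,-1,0,0],[0.2,-1,0,0],[0.2,-1,0,0],[0.2,-1,0,0],[0.2,-1,0,0],[0.2,-1,0,0],[0.2,-1,0,0],[0.3,-1,0,0],[0.4,-1,0,0],[0.4,-1,0,0],[0.4,-1,0,0],[0.4,-1,0,0],[0.4,-1,0,0],[0.4,-1,0,0],[0.4,-1,0,0],[0.4,-1,0,0],[0.4,-1,0,0],[0.4,-1,0,0],[0.4,-1,0,0]]

```text
clock: 60.48
eef_pos: [0.5869, 0.2204, 0.2391]
tool_rot: [1.0, 0.003, -0.001, 0.0]
ft_force: [0.4, -0.8, 0.8]
opening: 0.0857
grip_force: 0.0
```

arm_command:
  rows:
    - [[0.2,-1,0,0],[0.2,-1,0,0],[0.02,-1,0,0],[0,-0.9,0,0],[0,-0.6,0,0],[0,-0.3,0,0],[0,0,0,0],[0,0,0.5,0],[0,0,0.9,0],[0,0,0.9,0],[0,0,0.9,0],[0,0,0.9,0],[0,0,0.9,0],[0,0,0.6,0],[0,0,0.3,0],[0,0,0.2,0],[0,0,0.1,0],[0,0,0,0],[0,0,0,0]]

```text
clock: 62.07
eef_pos: [0.6002, 0.3622, 0.0552]
tool_rot: [1.0, 0.0, 0.001, -0.0]
ft_force: [0.2, 1.1, 0.2]
opening: 0.0854
grip_force: 0.0
```

arm_command:
  rows:
    - [[0,0,0,0],[0,0,0,0],[0,0,0,0],[0,0,0,0],[0,0,0,0],[0,0,0,0],[0,0,0,0],[0,0,0,0],[0,0,0,0],[0,0,0,0],[0,0,0,0],[0,0,0,0]]
  fingers: 1
  grip_force: 30

```text
clock: 63.07
eef_pos: [0.5998, 0.3623, 0.054]
tool_rot: [1.0, 0.001, 0.0, -0.0]
ft_force: [0.0, 0.9, 1.1]
opening: 0.0186
grip_force: 30.4
```

arm_command:
  rows:
    - [[0,0,-0.2,0],[0,0,-0.6,0],[0,0,-1,0],[0,0,-1,0],[0,0,-1,0],[0,0,-1,0],[0,0,-1,0],[0,0,-1,0],[0,0,-0.8,0],[0,0,-0.4,0],[-0.4,0,0,0],[-0.8,0.02,0,0],[-0.9,0.02,0,0],[-0.9,0.03,0,0],[-0.8,0,0,0],[-0.6,0,0,0],[-0.34,0,0,0],[0,0,0,0],[0,0,0,0],[0,0,0,0]]

```text
clock: 64.73
eef_pos: [0.4583, 0.36, 0.2936]
tool_rot: [1.0, 0.0, -0.0, 0.0]
ft_force: [0.0, -0.2, -0.8]
opening: 0.0186
grip_force: 30.5
```

arm_command:
  rows:
    - [[0,0,0.3,0],[0,0,0.4,0],[0,0,0.4,0],[0,0,0.4,0],[0,0,0.3,0],[0,0,0.2,0],[0,0,0,0],[0,0,0,0]]

```text
clock: 65.4
eef_pos: [0.4574, 0.36, 0.2338]
tool_rot: [1.0, 0.001, -0.0, 0.0]
ft_force: [-2.2, 0.6, -0.7]
opening: 0.019
grip_force: 30.4
```

arm_command:
  rows:
    - [[0,0,0.07,0],[0,0,0.05,0],[0,0,0.04,0],[0,0,0.03,0],[0,0,0,0],[0,0,0,0]]

```text
clock: 65.9
eef_pos: [0.4575, 0.3601, 0.2284]
tool_rot: [1.0, 0.001, 0.0, -0.0]
ft_force: [-1.6, 1.8, -0.9]
opening: 0.0186
grip_force: 30.5
```

arm_command:
  rows:
    - [[0,0,0.04,0],[0,0,0,0],[0,0,0,0]]

```text
clock: 66.15
eef_pos: [0.4575, 0.3601, 0.2271]
tool_rot: [1.0, 0.001, -0.0, -0.0]
ft_force: [-3.1, 1.5, 1.5]
opening: 0.0187
grip_force: 30.6
```

It has just made contact, so I release and rise.

arm_command:
  rows:
    - [[0,0,0,0],[0,0,0,0],[0,0,0,0],[0,0,0,0],[0,0,0,0],[0,0,0,0],[0,0,-0.2,0],[0,0,-0.5,0],[0,0,-0.8,0],[0,0,-0.8,0],[0,0,-0.5,0],[0,0.5,-0.2,0],[0,1,0,0],[0,1,0,0],[0,1,0,0],[0,1,0,0],[0,0.5,0,0],[0,0,0,0],[0,0,0,0]]
  fingers: -1

```text
clock: 67.73
eef_pos: [0.4576, 0.2091, 0.3174]
tool_rot: [1.0, -0.0, 0.0, -0.0]
ft_force: [-0.0, 0.2, 0.2]
opening: 0.085
grip_force: 0.0
```

```bash
python3 look.py
python3 - <<'E'
from h import *
p,d=r.capture("top"); W=cloud("top",d)
b=(abs(W[...,0]-.457)<.06)&(abs(W[...,1]-.36)<.06)
for lo,hi in((.217,.226),(.24,.27)):
    Q=W[b&(W[...,2]>lo)&(W[...,2]<hi)]; print(len(Q),cv2.minEnclosingCircle(Q[:,:2].astype(np.float32)),Q[:,2].mean())
p,d=r.capture('side'); cv2.imwrite('pics/s8.png',cv2.resize(p[150:400,220:440],None,fx=2.4,fy=2.4))
E
```

```text
102 [ 0.5129 -0.3523] 0.0335 top 0.094
147 [ 0.4025 -0.3658] 0.0342 top 0.094
[0.4577 0.2098 0.3172] [-0.1 -0.4  0.7] 0.085546393383366 67.7833
0 ((0.0, 0.0), 0.0) nan
0 ((0.0, 0.0), 0.0) nan<stdin>:5: RuntimeWarning: Mean of empty slice.
  ret = ret.dtype.type(ret / rcount)
```

View pics/s8.png

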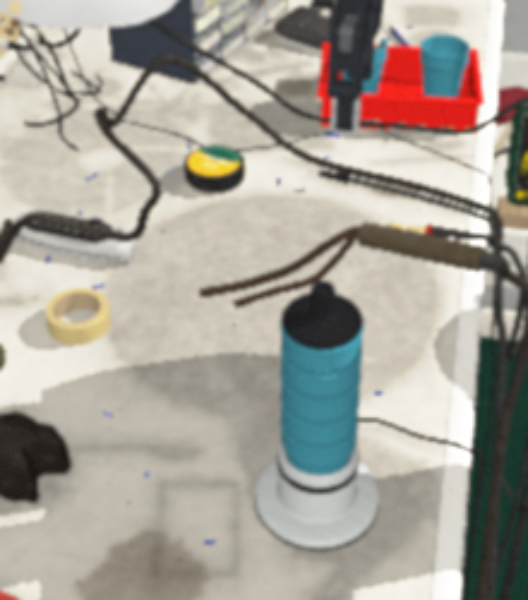

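The cap sits upright in the top cup, px (322,315). Both broken cups are in the bin, and the tape, reel and handset look undisturbed.

```bash
python3 -c "
from cell import r
print(r.hand_in())"
```

```text
the job is handed in; nothing more can be done
None
```

The job is handed in (no verdict came back): all five sound cups are nested on the stand and plugged with the black cap, both broken cups are in the scrap bin, and the tape roll, reel and handset were not touched.

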